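# Load the slide carrier from behind the specimen jars

### The arm

A 6-joint arm with a two-finger parallel gripper is mounted at the origin on the work surface. World frame = base frame: x ahead of the robot, y to its left, z up, the work surface at z = 0. Lengths are in mm, angles in rad, forces in N, time in s.
With the tool pointing down it reaches from about 400 to 925 mm from the base axis. Payload 12.5 kg.
Tool frame: the origin (TCP) lies at the centre of the arm's flange, where the gripper is bolted on; the fingertips stand 190 mm ahead of it and the grasp point (between the pads) lies 171 mm ahead of it; z points along the fingers, y is the line along which they close (so a half turn about z gives the same grasp; the last joint's range is limited). The gripper opens to 95 mm and grips with 3 to 60 N. Pads are 20 mm wide; open, the fingers measure 119 mm over their backs; the gripper's body (75 mm by 180 mm) begins 59 mm behind the grasp point.
Start: joints at [-1.309, 0.491, 1.559, -0, 1.092, -0.106], TCP at [224.746, -583.193, 404.761] pointing down, gripper open.
Joint ranges: [-3.1, 3.1], [-0.84, 2.19], [0.05, 2.79], [-1.13, 4.28], [0.06, 2.93], [-2.69, 2.69]. Speed limits (rad/s): [2.22, 2.22, 2.79, 3.14, 3.14, 3.14].

### API

Orientations are given as [roll, pitch, yaw] about the fixed x, y, z axes, in that order (R = Rz(yaw) Ry(pitch) Rx(roll)).
In Python, from cell import env, read_camera, search_frame, cut_out gives the robot as it stands. The module is installed in compiled form; this text tells all that it offers.
- The arm moves only by the tool move_arm, never from a script. Its argument "commands" is a list of rows, each a list of 3 entries, a list of its own where there are three numbers: the shift along the world's x, y, z normalised to -1 to 1, where 1 is 0.03 m, then the turn about the world's z normalised to -1 to 1, where 1 is 0.08 rad, then the opening, from -1 (shut) to 1 (fully open), so that 0 is half open. A call has 1 to 20 rows; each row shifts and turns the commanded pose from where the row before left it; what a row does not reach is not made up. A row lasts 1/12 s, in which the tool goes at most 41.7 mm and 7.16 degrees, less where a joint would pass 70% of its speed; a pose out of reach is approached as far as the arm can. A call with a number of a shift or a turn outside -1 to 1 is refused whole. A call with a gripper value outside its range is refused whole. The fingers move at their own pace and stop on an object; the grip force is fixed at half the most. Time passes only in rows, so rows that do not move let the fingers close. It gives the time, the measured TCP pose, the force, the opening and the grip force at its end, in the units of the state.
- env.state(): the state, without advancing time (a new reading comes with each control period).
- read_camera(name): name is "scene" or "top" or "wrist"; returns a dict with "image" (384x512x3 uint8, red, green, blue), "fx", "fy", "cx", "cy" (pixels), "rvec" (rotation vector, rad) and "tvec" (3), from world to camera coordinates, as OpenCV has them. Camera axes: x right, y down, z forward; pixel columns grow to the right and rows downward; lengths in mm; the calibration is good to about 2 mm. A picture is of the moment at which its call begins. There is no depth.
- env.job_done(): hands the job in; it is judged then, once.
Trained networks look in a picture, given as the dict that the camera call returned (one of the last four; its "shot" number tells which), for a name from the list of things; names that differ only in an ending like _2 or _b are one class to them, and where a whole thing is asked for, a point or a joint stands for the part that bears it (a point fixed in the world has none). Each returns a list of dicts, best first, with "confidence" (0 to 1); they miss things now and then, are a little off and sometimes report something else, mostly with a low value. They report only what shows in the picture. A call takes as long as a camera call.
- search_frame(thing, picture): "at" ([column, row] in pixels, amid what is visible of it).
- cut_out(thing, picture): "region" (384x512 bool, what is visible of it) and "at" ([column, row] in pixels, amid what is visible of it).
The state is a dict: "t": time; "joints": joint angles; "qvel": joint speeds; "tau": joint torques, N m; "eef_pos": TCP position; "tcp_rot": TCP orientation; "ft_force": force on the tool from outside, world axes, zero at the start; "moment": the same for the moment, N m; "opening": opening from 0.0 (shut) to 1.0 (fully open); "grip_force": force on a finger pad.
Only numpy, scipy, OpenCV 4.12 (cv2) and the standard library are available. Lean on these libraries where they do the work, as an engineer would, in place of code of your own. Each camera call takes 0.05 s, during which the arm holds its last target. There are 200 camera calls.

### The job

The slide carrier (dark plate with an orange grip) lies in the wooden rack, hemmed in by three specimen jars. First stand all three jars upright in the blue side tray; then fetch the carrier and seat it in the microscope light stage, one end tucked under the red lip and the other end lowered until it lies flat on the recess floor; only then put every jar back upright on the very place in the rack where it stood before. Keep the jars upright throughout and do not disturb the glass dish or the grey stone lying among the things.

Things in the scene. Friction and masses are not known exactly. Their poses are not given: they have to be found in the camera images.
- jar_red_mid (a point): Specimen jar, clear with a red cap (clay ball inside): upright cylinder, 46 mm diameter, 96 mm tall, the cap its top 30 mm; about 150 g. This point: on its axis half-way up, 48 mm above its underside; z is its axis. At the start it stands on one of the rack's three places. Best held by the cap or just below it.
- jar_yellow_mid (a point): Specimen jar, clear with a yellow cap (pine cone inside): upright cylinder, 46 mm diameter, 96 mm tall, the cap its top 30 mm; about 150 g. This point: on its axis half-way up, 48 mm above its underside; z is its axis. At the start it stands on one of the rack's three places. Best held by the cap or just below it.
- jar_green_mid (a point): Specimen jar, clear with a green cap (two stones inside): upright cylinder, 46 mm diameter, 96 mm tall, the cap its top 30 mm; about 150 g. This point: on its axis half-way up, 48 mm above its underside; z is its axis. At the start it stands on one of the rack's three places. Best held by the cap or just below it.
- carrier_mid (a point): Slide carrier: dark plate 96 mm long (x), 46 wide (y), 6 thick, with an upright orange grip rib centred on top: 44 mm long (x), 14 thick (y), 30 tall above the plate; 90 g. This point: middle of the rib, 21 mm above the plate's underside; x along the plate, z up. Same either way round. Pinch the rib across its thickness. Starts loose on the rack floor.
- rack: Pale wooden rack: fixed tray 180 mm (x) by 164 (y), floor 6 mm above the table, rim 4 mm higher. Origin: centre of its underside, z up; may be yawed. The carrier starts at x 25, y 0 mm in its frame, lying along its x. The jar places are flat black 54 mm discs centred at (25, 50), (25, -50) and (-50, 0) mm (x, y) in its frame. Nothing is clamped.
- side_tray: Blue side tray, fixed, 270 mm (x) by 110 (y), floor 6 mm above the table, walls 4 mm thick rising 6 mm above the floor. Origin: centre of its underside, z up. Empty at the start; the three jars fit in a row along its x, 85 mm apart centre to centre.
- stage: Low fixed light stage. Origin: on the table under the recess centre; x along the recess, z up. Recess 105 mm (x) by 54 (y), floor 12 mm above the table. Red lip: x -52.5 (end wall) to -38.5, underside 14, top 18 mm above recess floor. Wall at +x end 10 mm above the floor, sides 4. Opening lip to far wall is 91 mm: tilt the carrier about 12 deg, -x end low, push it under the lip, lower the +x end.
- dish: Bystander: round flat glass dish with lid, 47 mm diameter, about 20 mm tall with the blue bead on top, loose. Origin at the centre of its underside. Leave it alone.
- stone: Bystander: grey round stone, 38 mm diameter, 18 mm tall, loose. Origin at the centre of its underside. Leave it alone.

How it is judged (in metres and radians):
On the way, in this order (a step that is already met when the one before it is completed fails the run):
1. all three jars stand upright and released in the blue side tray (x of jar_red_mid in the frame of side_tray between -0.125 and 0.125 m and y of jar_red_mid in the frame of side_tray between -0.045 and 0.045 m and z of jar_red_mid in the frame of side_tray between 0.044 and 0.062 m and angle between each of jar_red_mid, jar_yellow_mid, jar_green_mid's own z axis and vertical below 0.12 rad and x of jar_yellow_mid in the frame of side_tray between -0.125 and 0.125 m and y of jar_yellow_mid in the frame of side_tray between -0.045 and 0.045 m and z of jar_yellow_mid in the frame of side_tray between 0.044 and 0.062 m and x of jar_green_mid in the frame of side_tray between -0.125 and 0.125 m and y of jar_green_mid in the frame of side_tray between -0.045 and 0.045 m and z of jar_green_mid in the frame of side_tray between 0.044 and 0.062 m and linear speed of each of jar_red, jar_yellow, jar_green below 0.03 m/s and contact force between the fingers and jar_red below 0.1 N and contact force between the fingers and jar_yellow below 0.1 N and contact force between the fingers and jar_green below 0.1 N), for 0.2 s.
2. the carrier lies seated in the stage, one end under the red lip, released, while all three jars are still in the side tray (x of carrier_mid in the frame of stage between -0.008 and 0.008 m and y of carrier_mid in the frame of stage between -0.008 and 0.008 m and z of carrier_mid in the frame of stage between 0.028 and 0.037 m and angle between the x axis of carrier_mid and the x axis of stage, either way round below 0.2 rad and angle between carrier_mid's own z axis and vertical below 0.06 rad and linear speed of carrier below 0.03 m/s and contact force between the fingers and carrier below 0.1 N and x of jar_red_mid in the frame of side_tray between -0.125 and 0.125 m and y of jar_red_mid in the frame of side_tray between -0.045 and 0.045 m and z of jar_red_mid in the frame of side_tray between 0.044 and 0.062 m and angle between each of jar_red_mid, jar_yellow_mid, jar_green_mid's own z axis and vertical below 0.12 rad and x of jar_yellow_mid in the frame of side_tray between -0.125 and 0.125 m and y of jar_yellow_mid in the frame of side_tray between -0.045 and 0.045 m and z of jar_yellow_mid in the frame of side_tray between 0.044 and 0.062 m and x of jar_green_mid in the frame of side_tray between -0.125 and 0.125 m and y of jar_green_mid in the frame of side_tray between -0.045 and 0.045 m and z of jar_green_mid in the frame of side_tray between 0.044 and 0.062 m), for 0.2 s.
At the end, for the whole second after the job is handed in: The carrier lies flat on the floor of the stage's recess, one end under the red lip (its middle within 8 mm of the recess centre in x and y, height within about 5 mm, along the recess within 0.2 rad); every jar stands upright within 15 mm of where it stood at the start; all released and at rest (x of carrier_mid in the frame of stage between -0.008 and 0.008 m and y of carrier_mid in the frame of stage between -0.008 and 0.008 m and z of carrier_mid in the frame of stage between 0.028 and 0.037 m and angle between the x axis of carrier_mid and the x axis of stage, either way round below 0.2 rad and angle between carrier_mid's own z axis and vertical below 0.06 rad and linear speed of each of carrier, jar_red, jar_yellow, jar_green below 0.03 m/s and contact force between the fingers and carrier below 0.1 N and distance of each of jar_red_mid, jar_yellow_mid, jar_green_mid from where it was at the start of the episode below 0.015 m and angle between each of jar_red_mid, jar_yellow_mid, jar_green_mid's own z axis and vertical below 0.12 rad and contact force between the fingers and jar_red below 0.1 N and contact force between the fingers and jar_yellow below 0.1 N and contact force between the fingers and jar_green below 0.1 N); the robot touches nothing.
It fails at once if a jar is tipped over (angle between any of jar_red_mid, jar_yellow_mid, jar_green_mid's own z axis and vertical above 0.6 rad).
It fails at once if the dish or the stone is shifted by more than 30 mm (distance of any of dish, stone from where it was at the start of the episode above 0.03 m).
It also fails if it takes over 152 s, if anything falls off the work surface, if the arm or the gripper's body presses on something with over 40 N, if the wrist force passes 120 N, or if a joint passes its speed limit or range.

## Working session

There is one attempt and no reset: what is moved stays moved. The work goes in short steps, Python scripts to look and compute and a tool call to move; the robot and the scene stay as the last step left them, time stands still between calls to the robot, and variables do not carry over. Pictures are saved under pics/ and viewed, at most 14 in all, crops included, and the job is handed in when it is done.

Besides the shell and the picture viewer there is one more tool, called after "Request:" as name([rows], argument=value, ...), one row to a line, values as JSON. move_arm: Moves the arm, as the interface text tells. Its arguments: {"type":"object","properties":{"commands":{"type":"array","items":{"type":"array"}}},"required":["commands"]}

```bash
mkdir -p pics
cat > h.py <<'E'
import numpy as np, cv2
from cell import env, read_camera, search_frame, cut_out
def save(p,n): cv2.imwrite('pics/'+n+'.png',p['image'][:,:,::-1])
def ray(p,uv,z):
    R,_=cv2.Rodrigues(np.array(p['rvec'],float)); t=np.array(p['tvec'],float).ravel()
    d=R.T@np.array([(uv[0]-p['cx'])/p['fx'],(uv[1]-p['cy'])/p['fy'],1]); c=-R.T@t
    return c+d*(z-c[2])/d[2]
def proj(p,X):
    K=np.array([[p['fx'],0,p['cx']],[0,p['fy'],p['cy']],[0,0,1]],float)
    return cv2.projectPoints(np.array(X,float).reshape(-1,1,3),np.array(p['rvec'],float),np.array(p['tvec'],float),K,None)[0].reshape(-1,2)
E
python3 - <<'E'
from h import *
s=env.state();print(s)
ps={}
for n in ['scene','top']:
    p=read_camera(n);save(p,n+'0')
    R,_=cv2.Rodrigues(np.array(p['rvec'],float));print(n,p['fx'],-R.T@np.array(p['tvec']).ravel())
    for th,z in [('jar_red_mid',48+6),('jar_yellow_mid',54),('jar_green_mid',54),('carrier_mid',27),('rack',8),('side_tray',6),('stage',14),('dish',10),('stone',9)]:
        r=search_frame(th,p)
        for q in r[:2]: print(th,np.round(q['at']),round(q['confidence'],2),np.round(ray(p,q['at'],z)))
E
```

```text
{'t': 0.0, 'joints': array([-1.30860879e+00,  4.91591491e-01,  1.55947705e+00, -1.52263391e-05,
        1.09168722e+00, -1.05596113e-01]), 'qvel': array([ 6.19258003e-04, -1.88681867e-04,  1.97527020e-03, -1.93495748e-04,
       -1.68630046e-03, -1.58493786e-05]), 'tau': array([ 1.43725885e-05, -6.12644434e+01, -2.58184969e+01,  6.92049810e-02,
        4.82442684e-02, -1.64815433e-04]), 'eef_pos': array([ 224.73118482, -583.16240557,  404.13227606]), 'tcp_rot': array([-3.14043460e+00, -1.09163071e-04,  3.67790615e-01]), 'ft_force': array([-0.38803837, -0.64250821,  0.18554482]), 'moment': array([-0.02767303,  0.00458773, -0.05307222]), 'grip_force': 0.0, 'opening': 1.0009774319507683}
scene 389.57687544862546 [ 853.10749333 -497.31580488  643.65940051]
jar_red_mid [267. 200.] 0.73 [574.  52.  54.]
jar_yellow_mid [246. 234.] 0.85 [586. -56.  54.]
jar_green_mid [225. 206.] 0.87 [506. -12.  54.]
carrier_mid [265. 236.] 0.77 [612. -20.  27.]
rack [231. 240.] 0.71 [548. -54.   8.]
rack [224. 205.] 0.59 [477.  27.   8.]
side_tray [304. 160.] 0.95 [560. 285.   6.]
stage [162. 334.] 0.7 [ 566. -294.   14.]
stage [246. 234.] 0.52 [569. -26.  14.]
dish [350. 215.] 0.79 [738. 150.  10.]
stone [148. 244.] 0.5 [ 409. -154.    9.]
top 360.0485264225767 [425.90668289  15.44671419 945.87499101]
jar_red_mid [249. 186.] 0.56 [572.  39.  54.]
jar_red_mid [264. 204.] 0.29 [524.   3.  54.]
jar_yellow_mid [286. 178.] 0.77 [588. -55.  54.]
jar_green_mid [270. 210.] 0.77 [508. -13.  54.]
carrier_mid [266. 182.] 0.71 [584.  -4.  27.]
rack [262. 202.] 0.93 [535.   8.   8.]
stage [369. 191.] 0.62 [ 556. -273.   14.]
dish [207. 126.] 0.72 [745. 149.  10.]
stone [322. 254.] 0.45 [ 396. -144.    9.]
```

View pics/top0.png

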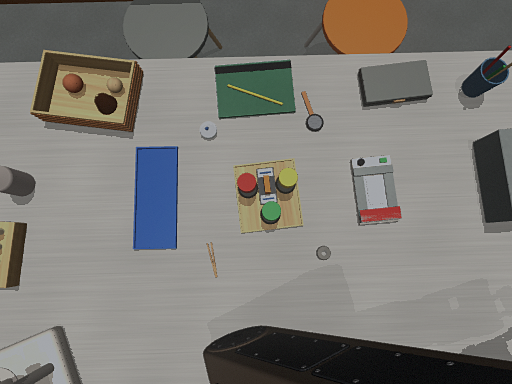

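View pics/scene0.png

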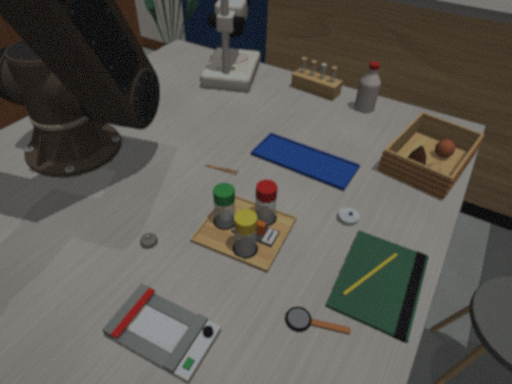

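Run:
```python
from h import *
p=read_camera('top');im=p['image'].astype(int)
def rect(mask,z,name):
    m=cv2.morphologyEx(mask.astype(np.uint8),cv2.MORPH_CLOSE,np.ones((5,5)))
    n,l,st,_=cv2.connectedComponentsWithStats(m);k=1+np.argmax(st[1:,4])
    pts=np.argwhere(l==k)[:,::-1]
    w=np.array([ray(p,q,z)[:2] for q in pts],np.float32)
    hull=cv2.convexHull(w)
    (c,sz,a)=cv2.minAreaRect(hull);print(name,len(pts),np.round(c,1),np.round(sz,1),round(a,1),'col',im[pts[len(pts)//2][1],pts[len(pts)//2][0]])
R,G,B=im[...,0],im[...,1],im[...,2]
yy,xx=np.mgrid[:384,:512]
box=lambda a,b,c,d:(xx>a)&(xx<b)&(yy>c)&(yy<d)
for th,z in [('rack',10),('side_tray',12),('stage',16)]:
    r=cut_out(th,p)
    if r: print(r[0]['confidence']);rect(r[0]['region'],z,th)
rect((B>R+60)&box(110,200,120,270),12,'tray col')
rect((R>G+20)&(G>B+15)&box(225,310,150,245),10,'rack col')
rect((R>1.8*G)&(R>100)&box(340,410,190,235),30,'lip col')
rect((R>205)&(G>205)&(B>205)&box(355,392,170,212),12,'recess')
for n,m in [('red',(R>2*G)&(R>80)&(B<0.6*R)&box(235,262,165,205)),('yel',(R>1.0*G)&(B<.4*R)&(R>120)&box(273,302,160,200)),('grn',(G>1.6*R)&box(255,285,195,228))]:
    rect(m,102,n)
    print(cv2.minEnclosingCircle(np.argwhere(m)[:,::-1].astype(np.float32)))
g=im[205,370],im[190,376],im[215,380],im[165,365],im[220,262];print(g)
cr=p['image'][150:240,225:410];cv2.imwrite('pics/crop.png',cv2.resize(cr[:,:,::-1],None,fx=4.3,fy=4.3,interpolation=cv2.INTER_CUBIC))
```

```text
0.73
rack 2615 [555.3  -5.4] [187.5 168. ] 5.7 col [162 155 113]
0.75
side_tray 4392 [556.8 285.9] [270.5 113.6] 0.1 col [ 52  85 148]
0.67
stage 2864 [ 560.3 -288.7] [179.7 116.4] 3.6 col [164 166 171]
tray col 4306 [557.1 286.2] [110.5 269.3] 89.5 col [ 53  86 149]
rack col 298 [516.1 -55.7] [32.5 86.2] 89.6 col [161 133  98]
lip col 457 [ 494.  -293.1] [ 30.4 102.7] 4.6 col [162  52  48]Traceback (most recent call last):
  File "<stdin>", line 19, in <module>
  File "<stdin>", line 5, in rect
    return _wrapfunc(a, 'argmax', axis=axis, out=out, **kwds)
    return bound(*args, **kwds)
ValueError: attempt to get argmax of an empty sequence
```

Request:
move_arm([
  [[0.55,0.96,0],-0.17,1],
  [[0.55,0.96,0],-0.17,1],
  [[0.55,0.96,0],-0.17,1],
  [[0.55,0.96,0],-0.17,1],
  [[0.55,0.96,0],-0.17,1],
  [[0.55,0.96,0],-0.17,1],
  [[0.55,0.96,0],-0.17,1],
  [[0.55,0.96,0],-0.17,1],
  [[0.55,0.96,0],-0.17,1],
  [[0.55,0.96,0],-0.17,1],
  [[0.55,0.96,0],-0.17,1],
  [[0.55,0.96,0],-0.17,1],
  [[0.55,0.96,0],-0.17,1],
  [[0.55,0.96,0],-0.17,1],
  [[0.55,0.96,0],-0.17,1],
  [[0.55,0.96,0],-0.17,1],
  [[0.55,0.96,0],-0.17,1],
  [[0.55,0.96,0],-0.17,1],
  [[0.55,0.96,0],-0.17,1],
  [[0.55,0.96,0],-0.12,1],
])

```text
t: 2.87
eef_pos: [555.3, -5.5, 404.9]
tcp_rot: [3.141, -0.0, 0.099]
ft_force: [0.1, -0.2, -0.5]
opening: 0.996
grip_force: 0.0
```

Run:
```python
from h import *
s=env.state();print(s['t'],s['eef_pos'],s['tcp_rot'])
p=read_camera('wrist');save(p,'w1')
R,_=cv2.Rodrigues(np.array(p['rvec'],float));print(p['fx'],-R.T@np.array(p['tvec']).ravel(),R)
for th,z in [('jar_red_mid',54),('jar_yellow_mid',54),('jar_green_mid',54),('carrier_mid',27),('rack',8)]:
    for q in cut_out(th,p)[:1]:
        pts=np.argwhere(q['region'])[:,::-1].astype(np.float32)
        print(th,np.round(q['at']),round(q['confidence'],2),np.round(ray(p,q['at'],z)),cv2.minAreaRect(pts))
```

```text
2.8667 [555.30953187  -5.52284073 404.89775557] [ 3.14138427e+00 -2.54094171e-04  9.92395390e-02]
286.6551655525851 [637.78286358   3.13043065 385.3529781 ] [[ 0.10046876 -0.99493949  0.00120239]
 [-0.95181327 -0.09576179  0.29134375]
 [-0.28975426 -0.0304154  -0.95661767]]
jar_red_mid [211. 158.] 0.96 [570.  49.  54.] ((210.0, 157.5), (51.0, 48.0), 90.0)
jar_yellow_mid [303. 157.] 0.69 [581. -58.  54.] ((301.6241760253906, 158.5369110107422), (55.05238723754883, 43.41929244995117), 34.99202346801758)
jar_green_mid [260. 221.] 0.61 [496. -16.  54.] ((256.5, 218.0), (62.0, 41.0), 90.0)
carrier_mid [257. 145.] 0.69 [587.  -4.  27.] ((256.5, 147.5), (73.0, 37.0), 90.0)
rack [237. 166.] 0.82 [553.  20.   8.] ((257.0, 162.0), (132.0, 130.0), 90.0)
```

View pics/w1.png

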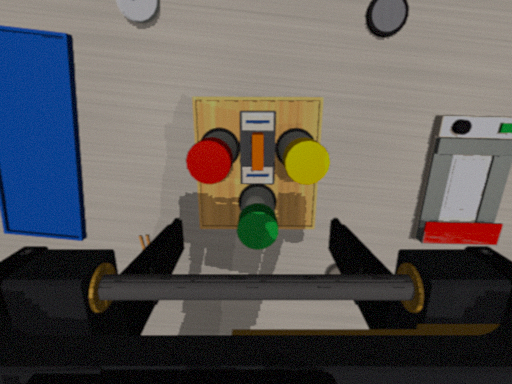

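Run:
```python
from h import *
p=read_camera('wrist')
c=np.array([ray(p,q,10)[:2] for q in [(193,97),(322,97),(315,229),(201,229)]]);m=c.mean(0)
print(c.round(1),m.round(1),cv2.minAreaRect(c.astype(np.float32)))
for q in [(209,161),(307,162),(258,227)]: print(ray(p,q,102).round(1))
print('carrier rib top',ray(p,(258,151),42).round(1))
for q in [(424,243),(497,243),(500,222),(427,222)]: print('lip',ray(p,q,30).round(1))
for q in [(452,154),(493,154),(480,221),(443,221)]: print('floor?',ray(p,q,12).round(1))
im=p['image'].astype(int);R,G,B=im[...,0],im[...,1],im[...,2]
for n,k in [('red',(R>150)&(G<60)),('yel',(R>150)&(G>130)&(B<90)),('grn',(G>1.7*R)&(G>60))]:
    k[:140]=0;k[255:]=0;k[:,:180]=0;k[:,335:]=0
    u=np.argwhere(k)[:,::-1].astype(np.float32);print(n,cv2.minEnclosingCircle(u))
```

```text
[[ 633.9   78.9]
 [ 650.1  -81.1]
 [ 471.4 -101.3]
 [ 455.    60.9]] [552.6 -10.6] ((552.6403198242188, -11.173629760742188), (179.83030700683594, 162.9918670654297), 5.756943702697754)
[575.   41.6 102. ]
[583.8 -56.4 102. ]
[508.1 -14.8 102. ]
carrier rib top [580.   -7.8  42. ]
lip [ 474.4 -248.5   30. ]
lip [ 484.5 -348.5   30. ]
lip [ 515.3 -341.7   30. ]
lip [ 505.4 -244.    30. ]
floor? [ 596.7 -262.6   12. ]
floor? [ 602.1 -316.2   12. ]
floor? [ 507.8 -330.5   12. ]
floor? [ 502.5 -278.5   12. ]
red ((205.49151611328125, 160.85360717773438), 21.840717315673828)
yel ((262.7734375, 178.0670623779297), 68.01447296142578)
grn ((255.3096923828125, 228.37074279785156), 20.479278564453125)
```

Request:
move_arm([
  [[0.31,0.8,0],0,1],
  [[0.31,0.8,0],0,1],
  [[0,0,-1],0,1],
  [[0,0,-1],0,1],
  [[0,0,-1],0,1],
  [[0,0,-1],0,1],
  [[0,0,-0.9],0,1],
  [[0,0,0],0,1],
  [[0,0,0],0,1],
  [[0,0,0],0,-1],
  [[0,0,0],0,-1],
  [[0,0,0],0,-1],
  [[0,0,0],0,-1],
  [[0,0,0],0,-1],
  [[0,0,0],0,-1],
  [[0,0,0],0,-1],
  [[0,0,0],0,-1],
  [[0,0,0],0,-1],
])

```text
t: 4.72
eef_pos: [573.3, 40.9, 257.8]
tcp_rot: [-3.142, 0.0, 0.1]
ft_force: [-0.7, 1.0, 0.3]
opening: 0.482
grip_force: 29.7
```

Request:
move_arm([
  [[0,0,0.5],0,-1],
  [[0,0,1],0,-1],
  [[0,0,1],0,-1],
  [[0,0,1],0,-1],
  [[0,0,0.5],0,-1],
  [[0.227,0.81,0],0,-1],
  [[0.227,0.81,0],0,-1],
  [[0.227,0.81,0],0,-1],
  [[0.227,0.81,0],0,-1],
  [[0.227,0.81,0],0,-1],
  [[0.227,0.81,0],0,-1],
  [[0.227,0.81,0],0,-1],
  [[0.227,0.81,0],0,-1],
  [[0.227,0.81,0],0,-1],
  [[0.227,0.81,0],0,-1],
  [[0,0,-0.5],0,-1],
  [[0,0,-1],0,-1],
  [[0,0,-1],0,-1],
  [[0,0,-0.8],0,-1],
  [[0,0,-0.3],0,-1],
])

```text
t: 6.38
eef_pos: [640.7, 283.6, 265.5]
tcp_rot: [3.14, 0.006, 0.1]
ft_force: [-1.0, -0.5, -1.9]
opening: 0.486
grip_force: 29.7
```

Request:
move_arm([
  [[0,0,-0.3],0,-1],
  [[0,0,-0.1],0,-1],
  [[0,0,0],0,-1],
  [[0,0,0],0,-1],
])

```text
t: 6.72
eef_pos: [641.7, 283.8, 259.0]
tcp_rot: [-3.141, -0.002, 0.1]
ft_force: [0.1, 0.4, -1.5]
opening: 0.486
grip_force: 29.7
```

Request:
move_arm([
  [[0,0,-0.04],0,-1],
  [[0,0,0],0,1],
  [[0,0,0],0,1],
  [[0,0,0],0,1],
  [[0,0,0],0,1],
  [[0,0,0.5],0,1],
  [[0,0,1],0,1],
  [[0,0,1],0,1],
  [[-0.16,-0.944,0],0,1],
  [[-0.16,-0.944,0],0,1],
  [[-0.16,-0.944,0],0,1],
  [[-0.16,-0.944,0],0,1],
  [[-0.16,-0.944,0],0,1],
  [[-0.16,-0.944,0],0,1],
  [[-0.16,-0.944,0],0,1],
  [[-0.16,-0.944,0],0,1],
  [[-0.16,-0.944,0],0,1],
  [[-0.16,-0.944,0],0,1],
  [[-0.16,-0.944,0],0,1],
  [[-0.16,-0.944,0],0,1],
])

```text
t: 8.38
eef_pos: [583.4, -57.4, 331.8]
tcp_rot: [3.141, -0.0, 0.1]
ft_force: [0.3, 0.0, -0.0]
opening: 0.999
grip_force: 0.0
```

Run:
```python
from h import *
s=env.state();print(s['t'],s['eef_pos'],s['tcp_rot'],s['opening'])
p=read_camera('scene');save(p,'s2')
for th in ['jar_red_mid','jar_yellow_mid']:
    for q in search_frame(th,p)[:1]: print(th,q['at'],q['confidence'],ray(p,q['at'],54))
```

```text
8.3833 [583.43536885 -57.36848004 331.83775743] [ 3.14133276e+00 -4.04719508e-04  9.98500867e-02] 0.9985403583494139
jar_red_mid [338.9, 155.9] 0.77 [647.81653999 286.67630393  54.        ]
jar_yellow_mid [245.5, 235.2] 0.88 [588.307854   -59.32217172  54.        ]
```

View pics/s2.png

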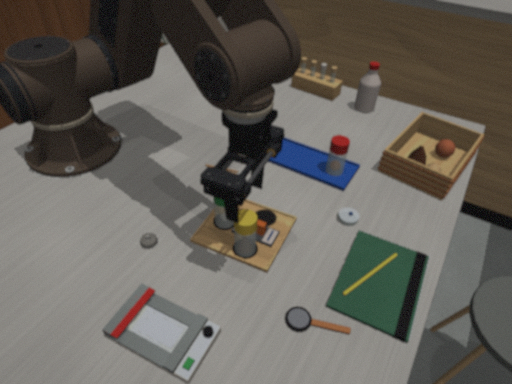

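Request:
move_arm([
  [[0.02,0.03,-0.8],0,1],
  [[0,0,-1],0,1],
  [[0,0,-0.67],0,1],
  [[0,0,0],0,1],
  [[0,0,0],0,-1],
  [[0,0,0],0,-1],
  [[0,0,0],0,-1],
  [[0,0,0],0,-1],
  [[0,0,0],0,-1],
  [[0,0,0],0,-1],
  [[0,0,0],0,-1],
  [[0,0,0],0,-1],
])

```text
t: 9.53
eef_pos: [584.4, -55.2, 257.6]
tcp_rot: [3.141, -0.0, 0.1]
ft_force: [-0.3, 0.1, 0.3]
opening: 0.495
grip_force: 0.0
```

Request:
move_arm([
  [[0,0,0],0,-1],
  [[0,0,0],0,-1],
  [[0,0,0],0,-1],
])

```text
t: 9.78
eef_pos: [584.5, -55.2, 257.6]
tcp_rot: [3.141, -0.0, 0.1]
ft_force: [-0.2, -0.0, 2.4]
opening: 0.479
grip_force: 30.0
```

Request:
move_arm([
  [[0,0,0.5],0,-1],
  [[0,0,1],0,-1],
  [[0,0,1],0,-1],
  [[0,0,1],0,-1],
  [[0,0,0.5],0,-1],
  [[-0.076,0.942,0],0,-1],
  [[-0.076,0.942,0],0,-1],
  [[-0.076,0.942,0],0,-1],
  [[-0.076,0.942,0],0,-1],
  [[-0.076,0.942,0],0,-1],
  [[-0.076,0.942,0],0,-1],
  [[-0.076,0.942,0],0,-1],
  [[-0.076,0.942,0],0,-1],
  [[-0.076,0.942,0],0,-1],
  [[-0.076,0.942,0],0,-1],
  [[-0.076,0.942,0],0,-1],
  [[-0.076,0.942,0],0,-1],
])

```text
t: 11.2
eef_pos: [556.7, 285.4, 377.1]
tcp_rot: [3.141, 0.001, 0.1]
ft_force: [-0.4, 0.3, -1.0]
opening: 0.476
grip_force: 30.0
```

Request:
move_arm([
  [[0,0,-0.5],0,-1],
  [[0,0,-1],0,-1],
  [[0,0,-1],0,-1],
  [[0,0,-0.8],0,-1],
  [[0,0,-0.3],0,-1],
  [[0,0,-0.3],0,-1],
  [[0,0,-0.1],0,-1],
  [[0,0,0],0,-1],
  [[0,0,0],0,-1],
])

```text
t: 11.95
eef_pos: [557.4, 284.0, 258.5]
tcp_rot: [-3.141, -0.002, 0.1]
ft_force: [0.4, 0.3, -1.1]
opening: 0.477
grip_force: 30.0
```

Request:
move_arm([
  [[0,0,-0.03],0,-1],
  [[0,0,0],0,1],
  [[0,0,0],0,1],
  [[0,0,0],0,1],
  [[0,0,0],0,1],
  [[0,0,0],0,1],
  [[0,0,0.5],0,1],
  [[0,0,1],0,1],
  [[0,0,1],0,1],
  [[-0.171,-0.995,0],0,1],
  [[-0.171,-0.995,0],0,1],
  [[-0.171,-0.995,0],0,1],
  [[-0.171,-0.995,0],0,1],
  [[-0.171,-0.995,0],0,1],
  [[-0.171,-0.995,0],0,1],
  [[-0.171,-0.995,0],0,1],
  [[-0.171,-0.995,0],0,1],
  [[-0.171,-0.995,0],0,1],
  [[-0.171,-0.995,0],0,1],
  [[0,0,0],0,1],
])

```text
t: 13.62
eef_pos: [505.2, -18.1, 331.7]
tcp_rot: [3.141, 0.0, 0.097]
ft_force: [0.3, 1.2, -0.4]
opening: 0.999
grip_force: 0.0
```

Request:
move_arm([
  [[0,0,-0.8],0,1],
  [[0,0,-1],0,1],
  [[0,0,-0.67],0,1],
  [[0,0,0],0,1],
  [[0,0,0],0,-1],
  [[0,0,0],0,-1],
  [[0,0,0],0,-1],
  [[0,0,0],0,-1],
  [[0,0,0],0,-1],
  [[0,0,0],0,-1],
  [[0,0,0],0,-1],
  [[0,0,0],0,-1],
  [[0,0,0],0,-1],
  [[0,0,0],0,-1],
  [[0,0,0],0,-1],
])

```text
t: 14.87
eef_pos: [505.8, -14.5, 257.5]
tcp_rot: [3.141, -0.0, 0.1]
ft_force: [-0.2, 0.2, 3.0]
opening: 0.483
grip_force: 29.8
```

Request:
move_arm([
  [[0,0,0.5],0,-1],
  [[0,0,1],0,-1],
  [[0,0,1],0,-1],
  [[0,0,1],0,-1],
  [[0,0,0.5],0,-1],
  [[-0.113,0.995,0],0,-1],
  [[-0.113,0.995,0],0,-1],
  [[-0.113,0.995,0],0,-1],
  [[-0.113,0.995,0],0,-1],
  [[-0.113,0.995,0],0,-1],
  [[-0.113,0.995,0],0,-1],
  [[-0.113,0.995,0],0,-1],
  [[-0.113,0.995,0],0,-1],
  [[-0.113,0.995,0],0,-1],
  [[-0.113,0.995,0],0,-1],
])

```text
t: 16.12
eef_pos: [471.4, 285.4, 377.2]
tcp_rot: [3.141, 0.001, 0.1]
ft_force: [0.5, 0.3, -0.2]
opening: 0.48
grip_force: 29.8
```

Request:
move_arm([
  [[0,0,-0.5],0,-1],
  [[0,0,-1],0,-1],
  [[0,0,-1],0,-1],
  [[0,0,-0.8],0,-1],
  [[0,0,-0.3],0,-1],
  [[0,0,-0.3],0,-1],
  [[0,0,-0.1],0,-1],
  [[0,0,0],0,-1],
  [[0,0,0],0,-1],
])

```text
t: 16.87
eef_pos: [472.1, 284.0, 258.3]
tcp_rot: [-3.141, -0.001, 0.1]
ft_force: [0.1, -0.0, -1.8]
opening: 0.479
grip_force: 29.9
```

Request:
move_arm([
  [[0,0,-0.03],0,-1],
  [[0,0,0],0,1],
  [[0,0,0],0,1],
  [[0,0,0],0,1],
  [[0,0,0],0,1],
  [[0,0,0],0,1],
  [[0,0,0.5],0,1],
  [[0,0,1],0,1],
  [[0,0,1],0,1],
  [[0.357,-0.968,0],0,1],
  [[0.357,-0.968,0],0,1],
  [[0.357,-0.968,0],0,1],
  [[0.357,-0.968,0],0,1],
  [[0.357,-0.968,0],0,1],
  [[0.357,-0.968,0],0,1],
  [[0.357,-0.968,0],0,1],
  [[0.357,-0.968,0],0,1],
  [[0.357,-0.968,0],0,1],
  [[0.357,-0.968,0],0,1],
  [[0,0,0],0,1],
])

```text
t: 18.53
eef_pos: [580.4, -10.5, 331.5]
tcp_rot: [3.141, -0.001, 0.096]
ft_force: [-0.2, -0.2, 0.1]
opening: 0.998
grip_force: 0.0
```

Run:
```python
from h import *
s=env.state();print(s['t'],s['eef_pos'],s['tcp_rot'],s['opening'])
p=read_camera('wrist');save(p,'w2')
im=p['image'].astype(int);R,G,B=im[...,0],im[...,1],im[...,2]
m=(R>1.6*G)&(G>1.3*B)&(R>120);m[:, :150]=0;m[:,400:]=0
u=np.argwhere(m)[:,::-1].astype(np.float32);print(len(u),u.min(0),u.max(0),cv2.minAreaRect(u))
q=cut_out('carrier_mid',p)[0];print(q['confidence'],q['at'],ray(p,q['at'],30))
t=read_camera('top');save(t,'t2')
for th in ['jar_red_mid','jar_yellow_mid','jar_green_mid']:
    for q in search_frame(th,t)[:1]: print(th,q['confidence'],ray(t,q['at'],60))
```

```text
18.5333 [580.36791851 -10.53691327 331.51406111] [ 3.14056016e+00 -1.17693829e-03  9.64267359e-02] 0.9984888997825164
600 [243. 169.] [257. 210.] ((250.0, 189.5), (41.0, 14.0), 90.0)
0.59 [250.4, 176.9] [589.57340781  -4.26309381  30.        ]
jar_red_mid 0.79 [640.84145342 278.11241179  60.        ]
jar_yellow_mid 0.69 [556.85790992 281.66668369  60.        ]
jar_green_mid 0.96 [474.27788648 277.53086114  60.        ]
```

View pics/w2.png

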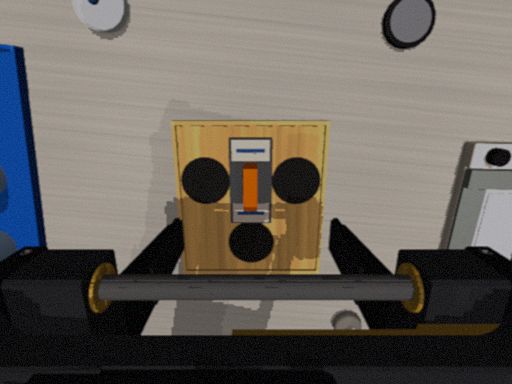

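View pics/t2.png

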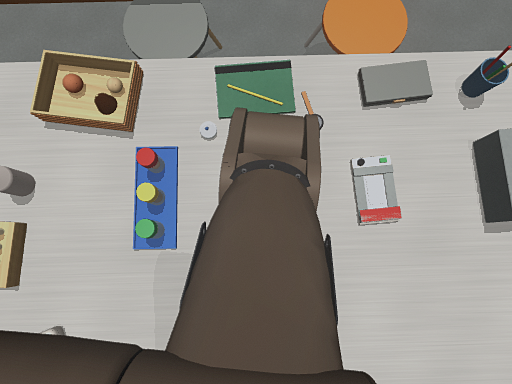

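Run:
```python
from h import *
s=env.state();print(s['t'],s['eef_pos'])
p=read_camera('wrist')
c=np.array([ray(p,q,12)[:2] for q in [(230,137),(271,137),(271,223),(231,223)]]);print(c.round(1),c.mean(0),cv2.minAreaRect(c.astype(np.float32)))
print(ray(p,(250,210),42),ray(p,(250,169),42))
d=np.array([ray(p,q,6)[:2] for q in [(206,180),(296,180),(251,242)]]);print(d.round(1))
print('rack',np.mean([ray(p,q,10)[:2] for q in [(172,121),(330,121),(320,273),(185,273)]],0))
```

```text
18.8333 [578.65150596  -5.3407744  331.63843699]
[[623.   26.3]
 [627.4 -16. ]
 [531.2 -27.4]
 [526.6  17.8]] [5.77029396e+02 1.51298019e-01] ((577.0368041992188, 0.11291885375976562), (96.81739044189453, 45.43301010131836), 5.849616050720215)
[556.1489488   -1.60168372  42.        ] [598.2695479    2.47655914  42.        ]
[[572.5  49.5]
 [582.7 -49.5]
 [502.   -7.4]]
rack [552.01914823  -3.45798326]
```

Request:
move_arm([
  [[0,0,-0.8],0,1],
  [[0,0,-1],0,1],
  [[0,0,-1],0,1],
  [[0,0,-0.9],0,1],
  [[0,0,-0.49],0,1],
  [[0,0,0],0,1],
  [[0,0,0],0,-1],
  [[0,0,0],0,-1],
  [[0,0,0],0,-1],
  [[0,0,0],0,-1],
  [[0,0,0],0,-1],
  [[0,0,0],0,-1],
  [[0,0,0],0,-1],
  [[0,0,0],0,-1],
  [[0,0,0],0,-1],
  [[0,0,0],0,-1],
  [[0,0,0],0,-1],
  [[0,0,0],0,-1],
  [[0,0,0],0,-1],
  [[0,0,0],0,-1],
])

```text
t: 20.55
eef_pos: [579.0, -6.4, 205.8]
tcp_rot: [3.142, 0.0, 0.1]
ft_force: [-0.5, -0.8, -0.8]
opening: 0.143
grip_force: 30.0
```

Request:
move_arm([
  [[0,0,0],0,-1],
  [[0,0,0],0,-1],
  [[0,0,0],0,-1],
  [[0,0,0],0,-1],
])

```text
t: 20.88
eef_pos: [579.0, -6.4, 205.8]
tcp_rot: [3.142, 0.0, 0.1]
ft_force: [-0.0, -0.7, -0.9]
opening: 0.146
grip_force: 30.0
```

Request:
move_arm([
  [[0,0,0.4],0,-1],
  [[0,0,1],0,-1],
  [[0,0,1],0,-1],
  [[0,0,1],0,-1],
  [[-0.33,-0.945,0],0,-1],
  [[-0.33,-0.945,0],0,-1],
  [[-0.33,-0.945,0],0,-1],
  [[-0.33,-0.945,0],0,-1],
  [[-0.33,-0.945,0],0,-1],
  [[-0.33,-0.945,0],0,-1],
  [[-0.33,-0.945,0],0,-1],
  [[-0.33,-0.945,0],0,-1],
  [[-0.33,-0.945,0],0,-1],
  [[-0.33,-0.945,0],0,-1],
  [[0,0,0],0,-1],
  [[0,0,0],0,-1],
  [[0,0,0],0,-1],
  [[0,0,0],0,-1],
])

```text
t: 22.38
eef_pos: [480.2, -289.0, 308.2]
tcp_rot: [3.142, -0.0, 0.101]
ft_force: [0.2, -0.4, -0.4]
opening: 0.147
grip_force: 30.0
```

Run:
```python
from h import *
s=env.state();print(s['t'],s['eef_pos'],s['tcp_rot'],s['opening'])
p=read_camera('wrist');save(p,'w3');np.save('w3.npy',p,allow_pickle=True)
cr=p['image'][:,:];cv2.imwrite('pics/w3b.png',cv2.resize(cr[40:320,100:420,::-1],None,fx=2.14,fy=2.14,interpolation=cv2.INTER_CUBIC))
```

```text
22.3833 [ 480.21182875 -289.02332806  308.21776956] [ 3.14157504e+00 -4.49580515e-05  1.00730119e-01] 0.14716249402095447
```

View pics/w3b.png

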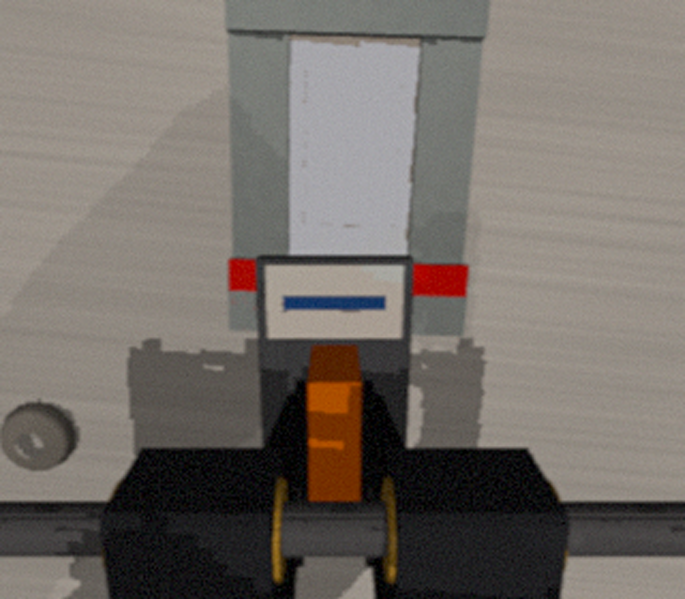

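Run:
```python
from h import *
p=np.load('w3.npy',allow_pickle=True).item()
f=lambda u,v,z: ray(p,(u/2.14+100,v/2.14+40),z).round(1)[:2]
for n,u,v,z in [('floor farL',289,40,12),('farR',420,42,12),('nearL',289,254,12),('nearR',410,256,12),('L mid',289,150,12),('R mid',415,150,12),
 ('walltopL',232,32,22),('walltopR',485,37,22),('lipL edge',229,258,30),('lipR edge',468,264,30),('lipL back',229,289,30),('lipR back',466,296,30)]: print(n,f(u,v,z))
# carrier check
print('carrier +x top corners (z=underside+6)',[f(u,v,308.2-171-27+2+4) for u,v in [(259,258),(411,258)]])
R,_=cv2.Rodrigues(np.array(p['rvec'],float));print(-R.T@np.array(p['tvec']).ravel())
```

```text
floor farL [ 596.7 -258.5]
farR [ 601.5 -312.6]
nearL [ 507.1 -265.7]
nearR [ 511.9 -320.9]
L mid [ 552.9 -262. ]
R mid [ 558.4 -316.6]
walltopL [ 596.1 -236.5]
walltopR [ 604.5 -336.9]
lipL edge [ 506.4 -241.3]
lipR edge [ 514.2 -343.5]
lipL back [ 492.8 -242. ]
lipR back [ 500.1 -345. ]
carrier +x top corners (z=underside+6) [array([ 526. , -262.8]), array([ 530.4, -305.9])]
[ 562.65591922 -280.25170459  288.64924826]
```

Request:
move_arm([
  [[0.665,0,0],-0.23,-1],
  [[0.665,0,0],0,-1],
  [[0.665,0,0],0,-1],
  [[0.665,0.01,0],0,-1],
  [[0,0,0],0,-1],
  [[0,0,-0.7],0,-1],
  [[0,0,-0.9],0,-1],
  [[0,0,-0.7],0,-1],
  [[0,0,-0.1],0,-1],
  [[0,0,0],0,-1],
  [[0,0,0],0,-1],
  [[0,0,0],0,-1],
])

```text
t: 23.43
eef_pos: [560.0, -289.6, 237.4]
tcp_rot: [3.14, -0.002, 0.082]
ft_force: [-0.4, -0.0, -1.3]
opening: 0.147
grip_force: 30.0
```

Run:
```python
from h import *
s=env.state();print(s['t'],s['eef_pos'],s['tcp_rot'],s['ft_force'])
p=read_camera('scene');cv2.imwrite('pics/s4.png',cv2.resize(p['image'][240:384,90:250,::-1],None,fx=4,fy=4,interpolation=cv2.INTER_CUBIC))
```

```text
23.4333 [ 560.03875534 -289.5751448   237.40064271] [ 3.14023008e+00 -1.61745213e-03  8.16841752e-02] [-0.36769509 -0.03821575 -1.29259522]
```

View pics/s4.png

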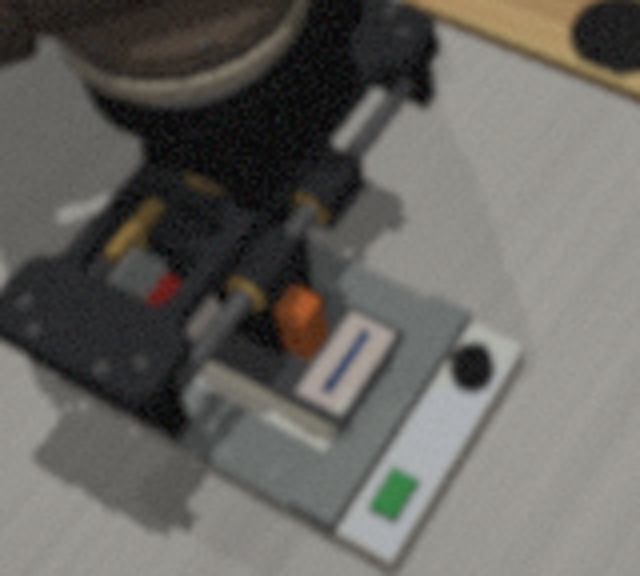

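Request:
move_arm([
  [[0,0.02,-0.15],0,-1],
  [[0,0,-0.15],0,-1],
  [[0,0,-0.12],0,-1],
  [[0,0,-0.06],0,-1],
  [[0,0,0],0,-1],
  [[0,0,0],0,-1],
])

```text
t: 23.98
eef_pos: [559.8, -289.0, 221.2]
tcp_rot: [-3.142, 0.0, 0.081]
ft_force: [0.5, 0.0, -1.3]
opening: 0.145
grip_force: 30.0
```

Request:
move_arm([
  [[0,0,-0.05],0,-1],
  [[0,0,-0.05],0,-1],
  [[0,0,0],0,-1],
  [[0,0,0],0,-1],
])

```text
t: 24.32
eef_pos: [559.5, -289.1, 218.9]
tcp_rot: [3.141, 0.0, 0.081]
ft_force: [-5.2, 0.5, 8.0]
opening: 0.146
grip_force: 30.0
```

Request:
move_arm([
  [[0,0,0],0,0],
  [[0,0,0],0,0],
  [[0,0,0],0,0.5],
  [[0,0,0],0,1],
  [[0,0,0],0,1],
  [[0,0,0],0,1],
])

```text
t: 24.82
eef_pos: [559.8, -289.0, 218.4]
tcp_rot: [3.142, 0.0, 0.081]
ft_force: [-0.4, -0.1, -0.2]
opening: 0.51
grip_force: 0.0
```

Run:
```python
from h import *
s=env.state();print(s['t'],s['eef_pos'],s['opening'],s['ft_force'])
p=read_camera('wrist');cv2.imwrite('pics/w5.png',p['image'][:,:,::-1]);
q=read_camera('scene');
a=cv2.resize(q['image'][240:384,90:250,::-1],None,fx=2.66,fy=2.66,interpolation=cv2.INTER_CUBIC)[:383]
b=p['image'][:383,80:450,::-1]
cv2.imwrite('pics/c5.png',np.hstack([a,b])[:,:800])
```

```text
24.8167 [ 559.83170311 -288.99841122  218.3583435 ] 0.5104919539246958 [-0.35664202 -0.08888596 -0.19837185]
```

View pics/c5.png

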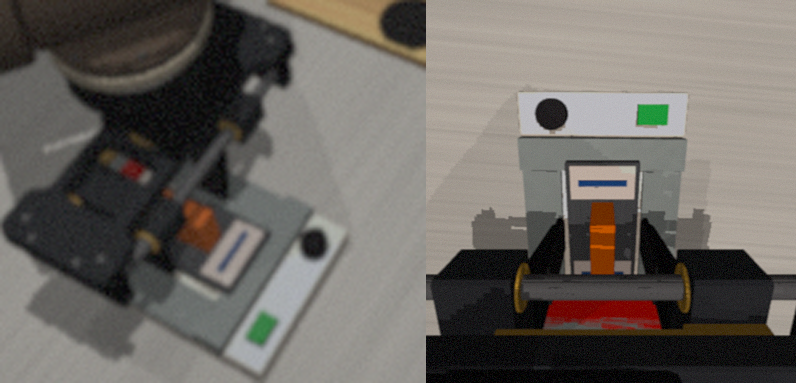

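Request:
move_arm([
  [[0,0,0],0,-1],
  [[0,0,0],0,-1],
  [[0,0,0],0,-1],
  [[0,0,0],0,-1],
  [[0,0,0],0,-1],
  [[0,0,0],0,-1],
  [[0,0,0],0,-1],
  [[0,0,0],0,-1],
  [[0,0,0],0,-1],
  [[0,0,0],0,-1],
  [[-0.08,-0.01,0],0,-1],
  [[-0.08,-0.01,0],0,-1],
  [[0,0,0],0,-1],
  [[0,0,0],0,-1],
])

```text
t: 26.08
eef_pos: [554.8, -289.7, 218.4]
tcp_rot: [-3.141, 0.0, 0.081]
ft_force: [0.6, -0.2, 0.7]
opening: 0.145
grip_force: 30.0
```

Free travel, no resistance; continue.

Request:
move_arm([
  [[-0.08,-0.01,0],0,-1],
  [[-0.08,-0.01,0],0,-1],
  [[-0.08,-0.01,0],0,-1],
  [[0,0,0],0,-1],
  [[0,0,0],0,-1],
])

```text
t: 26.5
eef_pos: [547.6, -290.6, 218.5]
tcp_rot: [-3.142, 0.0, 0.081]
ft_force: [-0.3, 0.3, -1.3]
opening: 0.143
grip_force: 30.0
```

Request:
move_arm([
  [[0,0,0],0,0],
  [[0,0,0],0,0],
  [[0,0,0],0,0.5],
  [[0,0,0],0,1],
  [[0,0,0],0,1],
  [[0,0,0],0,1],
  [[0,0,0],0,1],
  [[0,0,0],0,1],
  [[0,0,0.5],0,1],
  [[0,0,1],0,1],
  [[-0.5,0,1],0,1],
  [[-1,0,0.5],0,1],
  [[-1,0,0],0,1],
  [[0,0,0],0,1],
  [[0,0,0],0,1],
])

```text
t: 27.75
eef_pos: [472.0, -290.7, 309.1]
tcp_rot: [3.141, -0.0, 0.08]
ft_force: [-0.0, -0.5, -0.4]
opening: 0.997
grip_force: 0.0
```

Run:
```python
from h import *
s=env.state();print(s['t'],s['eef_pos'],s['opening'],s['ft_force'])
p=read_camera('wrist');np.save('w6.npy',p,allow_pickle=True)
q=read_camera('scene');
a=cv2.resize(q['image'][270:384,95:225,::-1],None,fx=3,fy=3,interpolation=cv2.INTER_CUBIC)[:342]
b=cv2.resize(p['image'][40:211,140:340,::-1],None,fx=2,fy=2,interpolation=cv2.INTER_CUBIC)
cv2.imwrite('pics/c6.png',np.hstack([a,b]));print(a.shape,b.shape)
```

```text
27.75 [ 471.97783166 -290.6732153   309.11790222] 0.9973177596428389 [-0.00952793 -0.49085065 -0.38830521]
(342, 390, 3) (342, 400, 3)
```

View pics/c6.png

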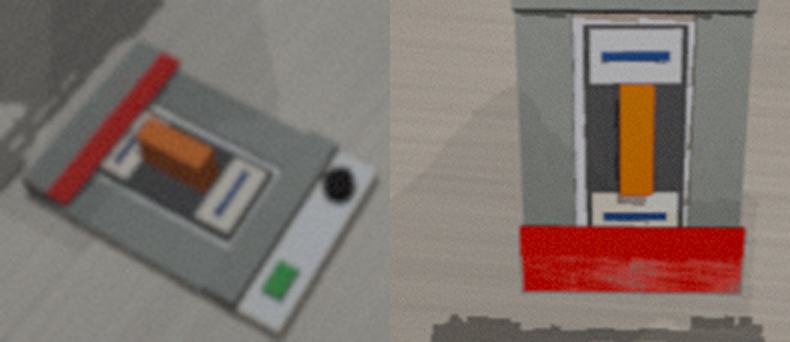

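Request:
move_arm([
  [[0,0.958,0],0.24,1],
  [[0,0.958,0],0,1],
  [[0,0.958,0],0,1],
  [[0,0.958,0],0,1],
  [[0,0.958,0],0,1],
  [[0,0.958,0],0,1],
  [[0,0.958,0],0,1],
  [[0,0.958,0],0,1],
  [[0,0.958,0],0,1],
  [[0,0.958,0],0,1],
  [[0,0.958,0],0,1],
  [[0,0.958,0],0,1],
  [[0,0.958,0],0,1],
  [[0,0.958,0],0,1],
  [[0,0.958,0],0,1],
  [[0,0.958,0],0,1],
  [[0,0.958,0],0,1],
  [[0,0.958,0],0,1],
  [[0,0.958,0],0,1],
  [[0,0.958,0],0,1],
])

```text
t: 29.52
eef_pos: [473.0, 286.7, 307.9]
tcp_rot: [3.141, 0.0, 0.101]
ft_force: [0.1, -0.1, 0.8]
opening: 1.0
grip_force: 0.0
```

Request:
move_arm([
  [[0,0,0],0,1],
  [[0,0,0],0,1],
])

```text
t: 29.68
eef_pos: [472.8, 286.1, 307.7]
tcp_rot: [3.141, 0.001, 0.104]
ft_force: [-1.1, -0.5, 0.6]
opening: 1.0
grip_force: 0.0
```

Request:
move_arm([
  [[-0.02,-0.07,-0.7],0,1],
  [[0,0,-0.7],0,1],
  [[0,0,-0.27],0,1],
  [[0,0,0],0,1],
  [[0,0,0],0,-1],
  [[0,0,0],0,-1],
  [[0,0,0],0,-1],
  [[0,0,0],0,-1],
  [[0,0,0],0,-1],
  [[0,0,0],0,-1],
  [[0,0,0],0,-1],
  [[0,0,0],0,-1],
  [[0,0,0],0,-1],
  [[0,0,0],0,-1],
  [[0,0,0],0,-1],
])

```text
t: 30.93
eef_pos: [472.2, 282.2, 258.4]
tcp_rot: [3.142, -0.0, 0.101]
ft_force: [-0.1, 0.4, 0.8]
opening: 0.484
grip_force: 29.8
```

Request:
move_arm([
  [[0,0,0.5],0,-1],
  [[0,0,1],0,-1],
  [[0,0,1],0,-1],
  [[0,0,1],0,-1],
  [[0,0,0.5],0,-1],
  [[0.112,-0.989,0],0,-1],
  [[0.112,-0.989,0],0,-1],
  [[0.112,-0.989,0],0,-1],
  [[0.112,-0.989,0],0,-1],
  [[0.112,-0.989,0],0,-1],
  [[0.112,-0.989,0],0,-1],
  [[0.112,-0.989,0],0,-1],
  [[0.112,-0.989,0],0,-1],
  [[0.112,-0.989,0],0,-1],
  [[0.112,-0.989,0],0,-1],
  [[0,0,0],0,-1],
  [[0,0,0],0,-1],
])

```text
t: 32.35
eef_pos: [505.7, -15.7, 378.1]
tcp_rot: [-3.142, 0.001, 0.098]
ft_force: [-0.4, 1.1, -1.4]
opening: 0.481
grip_force: 29.7
```

Request:
move_arm([
  [[0,0,-0.5],0,-1],
  [[0,0,-1],0,-1],
  [[0,0,-1],0,-1],
  [[0,0,-0.8],0,-1],
  [[0,0,-0.3],0,-1],
  [[0,0,-0.3],0,-1],
  [[0,0,-0.1],0,-1],
  [[0,0,0],0,-1],
  [[0,0,0],0,-1],
])

```text
t: 33.1
eef_pos: [506.0, -14.3, 259.2]
tcp_rot: [3.141, -0.001, 0.101]
ft_force: [-0.7, 1.6, -1.3]
opening: 0.483
grip_force: 29.8
```

Request:
move_arm([
  [[0,0,-0.04],0,-1],
  [[0,0,0],0,1],
  [[0,0,0],0,1],
  [[0,0,0],0,1],
  [[0,0,0],0,1],
  [[0,0,0],0,1],
  [[0,0,0.5],0,1],
  [[0,0,1],0,1],
  [[0,0,1],0,1],
  [[0.171,0.994,0],0,1],
  [[0.171,0.994,0],0,1],
  [[0.171,0.994,0],0,1],
  [[0.171,0.994,0],0,1],
  [[0.171,0.994,0],0,1],
  [[0.171,0.994,0],0,1],
  [[0.171,0.994,0],0,1],
  [[0.171,0.994,0],0,1],
  [[0.171,0.994,0],0,1],
  [[0.171,0.994,0],0,1],
  [[0,0,0],0,1],
])

```text
t: 34.77
eef_pos: [557.2, 287.8, 332.0]
tcp_rot: [-3.141, -0.001, 0.104]
ft_force: [-0.7, -0.4, 0.5]
opening: 0.998
grip_force: 0.0
```

Request:
move_arm([
  [[0,0,-0.8],0,1],
  [[0,0,-1],0,1],
  [[0,0,-0.67],0,1],
  [[0,0,0],0,1],
  [[0,0,0],0,-1],
  [[0,0,0],0,-1],
  [[0,0,0],0,-1],
  [[0,0,0],0,-1],
  [[0,0,0],0,-1],
  [[0,0,0],0,-1],
  [[0,0,0],0,-1],
  [[0,0,0],0,-1],
  [[0,0,0],0,-1],
  [[0,0,0],0,-1],
  [[0,0,0],0,-1],
])

```text
t: 36.02
eef_pos: [557.1, 283.7, 258.2]
tcp_rot: [3.142, -0.0, 0.101]
ft_force: [-0.0, -0.9, 1.8]
opening: 0.477
grip_force: 30.0
```

Request:
move_arm([
  [[0,0,0.5],0,-1],
  [[0,0,1],0,-1],
  [[0,0,1],0,-1],
  [[0,0,1],0,-1],
  [[0,0,0.5],0,-1],
  [[0.075,-0.941,0],0,-1],
  [[0.075,-0.941,0],0,-1],
  [[0.075,-0.941,0],0,-1],
  [[0.075,-0.941,0],0,-1],
  [[0.075,-0.941,0],0,-1],
  [[0.075,-0.941,0],0,-1],
  [[0.075,-0.941,0],0,-1],
  [[0.075,-0.941,0],0,-1],
  [[0.075,-0.941,0],0,-1],
  [[0.075,-0.941,0],0,-1],
  [[0.075,-0.941,0],0,-1],
  [[0.075,-0.941,0],0,-1],
  [[0,0,0],0,-1],
  [[0,0,0],0,-1],
])

```text
t: 37.6
eef_pos: [584.0, -56.2, 377.7]
tcp_rot: [-3.141, 0.001, 0.098]
ft_force: [-0.9, 0.7, -1.1]
opening: 0.484
grip_force: 30.0
```

Request:
move_arm([
  [[0,0,-0.5],0,-1],
  [[0,0,-1],0,-1],
  [[0,0,-1],0,-1],
  [[0,0,-0.8],0,-1],
  [[0,0,-0.3],0,-1],
  [[0,0,-0.3],0,-1],
  [[0,0,-0.1],0,-1],
  [[0,0,0],0,-1],
  [[0,0,0],0,-1],
])

```text
t: 38.35
eef_pos: [584.4, -54.8, 259.1]
tcp_rot: [3.141, -0.002, 0.101]
ft_force: [0.4, 0.3, -2.5]
opening: 0.482
grip_force: 30.0
```

Request:
move_arm([
  [[0,0,-0.04],0,-1],
  [[0,0,0],0,1],
  [[0,0,0],0,1],
  [[0,0,0],0,1],
  [[0,0,0],0,1],
  [[0,0,0],0,1],
  [[0,0,0.5],0,1],
  [[0,0,1],0,1],
  [[0,0,1],0,1],
  [[0.159,0.94,0],0,1],
  [[0.159,0.94,0],0,1],
  [[0.159,0.94,0],0,1],
  [[0.159,0.94,0],0,1],
  [[0.159,0.94,0],0,1],
  [[0.159,0.94,0],0,1],
  [[0.159,0.94,0],0,1],
  [[0.159,0.94,0],0,1],
  [[0.159,0.94,0],0,1],
  [[0.159,0.94,0],0,1],
  [[0.159,0.94,0],0,1],
])

```text
t: 40.02
eef_pos: [636.6, 256.6, 331.7]
tcp_rot: [3.141, 0.0, 0.101]
ft_force: [1.1, 0.4, 0.1]
opening: 1.003
grip_force: 0.0
```

Request:
move_arm([
  [[0.159,0.94,0],0,1],
  [[0,0,0],0,1],
  [[0,0,-0.8],0,1],
  [[0,0,-1],0,1],
  [[0,0,-0.67],0,1],
  [[0,0,0],0,1],
  [[0,0,0],0,-1],
  [[0,0,0],0,-1],
  [[0,0,0],0,-1],
  [[0,0,0],0,-1],
  [[0,0,0],0,-1],
  [[0,0,0],0,-1],
  [[0,0,0],0,-1],
  [[0,0,0],0,-1],
  [[0,0,0],0,-1],
  [[0,0,0],0,-1],
  [[0,0,0],0,-1],
])

```text
t: 41.43
eef_pos: [641.4, 283.4, 257.9]
tcp_rot: [-3.142, -0.0, 0.101]
ft_force: [-0.1, 1.0, 1.4]
opening: 0.481
grip_force: 29.8
```

Request:
move_arm([
  [[0,0,0.5],0,-1],
  [[0,0,1],0,-1],
  [[0,0,1],0,-1],
  [[0,0,1],0,-1],
  [[0,0,0.5],0,-1],
  [[-0.253,-0.898,0],0,-1],
  [[-0.253,-0.898,0],0,-1],
  [[-0.253,-0.898,0],0,-1],
  [[-0.253,-0.898,0],0,-1],
  [[-0.253,-0.898,0],0,-1],
  [[-0.253,-0.898,0],0,-1],
  [[-0.253,-0.898,0],0,-1],
  [[-0.253,-0.898,0],0,-1],
  [[-0.253,-0.898,0],0,-1],
  [[0,0,0],0,-1],
  [[0,0,0],0,-1],
])

```text
t: 42.77
eef_pos: [572.8, 39.7, 377.8]
tcp_rot: [3.141, 0.0, 0.098]
ft_force: [-0.2, 0.4, -2.2]
opening: 0.483
grip_force: 29.8
```

Request:
move_arm([
  [[0,0,-0.5],0,-1],
  [[0,0,-1],0,-1],
  [[0,0,-1],0,-1],
  [[0,0,-0.8],0,-1],
  [[0,0,-0.3],0,-1],
  [[0,0,-0.3],0,-1],
  [[0,0,-0.1],0,-1],
  [[0,0,0],0,-1],
  [[0,0,0],0,-1],
])

```text
t: 43.52
eef_pos: [573.4, 41.1, 258.7]
tcp_rot: [3.141, -0.002, 0.101]
ft_force: [0.5, -0.9, 0.3]
opening: 0.482
grip_force: 29.8
```

Release, rise, and back away toward the robot for a clear view.

Request:
move_arm([
  [[0,0,-0.02],0,-1],
  [[0,0,0],0,1],
  [[0,0,0],0,1],
  [[0,0,0],0,1],
  [[0,0,0],0,1],
  [[0,0,0],0,1],
  [[0,0,0.5],0,1],
  [[0,0,1],0,1],
  [[0,0,1],0,1],
  [[0,0,1],0,1],
  [[0,0,1],0,1],
  [[-0.7,0,0.4],0,1],
  [[-0.7,0,0],0,1],
  [[-0.7,0,0],0,1],
  [[-0.7,0,0],0,1],
  [[0,0,0],0,1],
  [[0,0,0],0,1],
  [[0,0,0],0,1],
])

```text
t: 45.02
eef_pos: [489.6, 40.8, 404.4]
tcp_rot: [3.141, -0.001, 0.101]
ft_force: [0.6, 0.6, -0.1]
opening: 0.999
grip_force: 0.0
```

Run:
```python
from h import *
s=env.state();print(s['t'],s['eef_pos'],s['opening'],s['ft_force'])
p=read_camera('wrist')
q=read_camera('scene')
for n in ['jar_red_mid','jar_yellow_mid','jar_green_mid','dish','stone']:
    r=search_frame(n,q)[:1]
    if r: print(n,r[0]['at'],r[0]['confidence'])
a=q['image'][:,90:390,::-1];b=p['image'][:,60:500,::-1]
cv2.imwrite('pics/c7.png',np.hstack([a,b]))
```

```text
45.0167 [489.64217142  40.81428806 404.44584839] 0.9994035510292094 [ 0.57745501  0.56032965 -0.06287073]
jar_red_mid [267.2, 200.2] 0.65
jar_yellow_mid [243.9, 235.0] 0.6
jar_green_mid [223.3, 203.2] 0.59
dish [347.6, 216.3] 0.79
stone [149.2, 242.9] 0.47
```

View pics/c7.png

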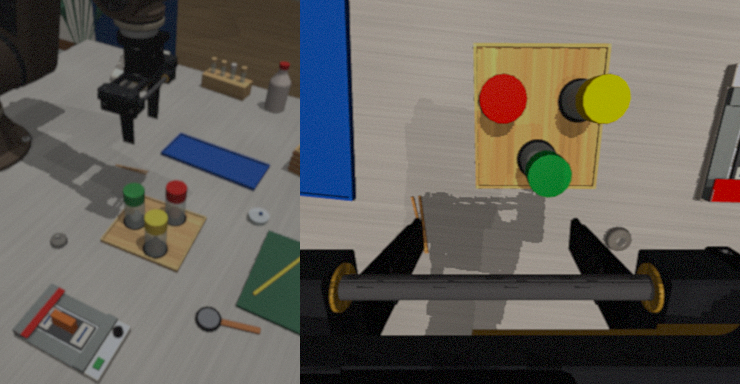

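All three jars stand upright on their places, at the same pixels as the start (red 267,200; yellow 244,235; green 223,203). The carrier is seated in the stage.

```bash
python3 -c "
from cell import env
print(env.job_done())"
```

```text
the job is handed in; nothing more can be done
None
```

I handed the job in at about 45 s: the carrier looks flat in the stage with one end under the red lip, and all three jars are back upright on their rack places within a few pixels of the start. The dish and stone are undisturbed, but the hand-in call did not report a verdict.

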